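Make a vegetable slicer ready: catch pail on its hooks, pusher held in its feed slot

TASK

Make the vegetable slicer ready to run: first hang the small steel pail by its arched handle on the two hooks at the slicer's front, and let go of it; then pass the pusher, foot first, down through the feed slot in the slicer's top and press the spring plate inside well down. Finish while still gripping the pusher and holding the plate pressed. Do not shove the other things about.

Things in the scene. Friction and masses are not known exactly. Their poses are not given: they have to be found in the camera images.
- slicer: white box-shaped vegetable slicer, fixed to the worktop; origin at the worktop under the centre of its 150 (x) x 120 (y) mm grey foot; body 110 (x) x 100 (y) mm, top at z = 165 mm. Its own -x side is the front, with the dark outlet, its lip (7 mm out) and, above, the pair of hooks. Position and yaw vary.
- slicer_mouth (a point): centre of the feed slot's mouth in the slicer's flat top (165 mm above its origin). The slot is 30 mm along the slicer's x and 46 mm along its y, straight down, with a 3 mm chamfer round the mouth; the pusher has 2 mm clearance in it (1 mm each side). The spring plate's top lies 60 mm below the mouth when up.
- slicer_hooks (a point): where the middle of the pail handle's bar rests when hung, along the slicer's y: x = -106, y = 0, z = 140 mm of the slicer. Bring it in from the front: bar over the tips, rim below the hooks. Two hooks of 8 mm wire at y = +28 and -28 mm; fingers fit between. Wire centre goes from the front face (x -55, z 142) to the lowest point (x -106, z 131), then up to the tip (x -124, z 147; top 151 mm).
- spring_plate (a joint): steel plate inside the feed slot that the pusher's foot presses down; 0 = up, 0.014 m = fully down. Spring: 4 N at the start of the travel to about 10 N fully down; it comes back up when not held.
- pusher: grey plastic pusher standing upright, loose, about 0.15 kg; origin at the centre of its foot; block 28 (x) x 44 (y) mm and 90 mm high with 5 mm rounded edges at the foot, above it a grip 22 (x) x 40 (y) mm up to 126 mm. It stays upright, z up; half a turn about z makes no difference.
- pusher_foot (a point): centre of the pusher's foot (its origin)
- pusher_grip (a point): centre of the pusher's grip, 108 mm above its foot; grip it across its x (22 mm)
- pail: small round steel pail standing upright, loose, about 0.16 kg; origin at the centre of its bottom; 60 mm across at the bottom, 72 mm at the rim, 70 mm high, open at the top. A stiff arched handle of 9 mm round bar, fixed upright to it in its y-z plane: legs at y = +43 and -43 mm, straight top bar along y from -36 to +36 mm.
- pail_handle (a point): middle of the straight top bar of the pail's handle, 118 mm above the pail's bottom (bar axis); pinch it across the pail's x (9 mm)
- tin_1: bystander: short wide tin, 75 mm across, 58 mm high; origin at the centre of its underside; leave alone
- tin_2: bystander: small tin, 57 mm across, 72 mm high; origin at the centre of its underside; leave alone
- jar: bystander: glass jar, 71 mm across, 110 mm high; origin at the centre of its underside; leave alone
- mug: bystander: mug, about 89 mm across, 98 mm high; origin at the centre of its underside; leave alone
- mill: bystander: pepper mill, 58 mm across, 160 mm high; origin at the centre of its underside; leave alone
- spice_jar_a: bystander: spice jar, 46 mm across, 106 mm high; origin at the centre of its underside; leave alone
- spice_jar_b: bystander: spice jar, 41 mm across, 105 mm high; origin at the centre of its underside; leave alone
- bowl: bystander: bowl on the chopping board, 140 mm across, 63 mm high; origin at the centre of its underside; leave alone

How it is judged:
By the outcome, as a careful person would: the job done as asked, in the order asked, and still so for the second after the job is handed in, while the arm keeps its last pose, push and grip.
It also fails if it takes over 61 s, if anything falls off the work surface, if the arm or the gripper's body presses on something with over 40 N, if the wrist force passes 120 N, or if a joint passes its speed limit or range.

ROBOT

A 7-joint arm with a two-finger parallel gripper is mounted at the origin on a cart in front of the work surface, level with it; the furniture and walls round the work are solid. World frame = base frame: x ahead of the robot, y to its left, z up, the work surface at z = 0. Lengths are in m, angles in rad, forces in N, time in s.
With the tool pointing down it reaches from about 0.425 to 0.825 m from the base axis. Payload 3.6 kg.
Tool frame: the origin (TCP) lies at the very end of the fingers, on their centre line; the grasp point (between the pads) lies 19 mm behind it; z points along the fingers, y is the line along which they close (so a half turn about z gives the same grasp; the last joint's range is limited). The gripper opens to 93 mm and grips with 3 to 60 N. Pads are 15 mm wide; open, the fingers measure 128 mm over their backs; the gripper's body (75 mm by 188 mm) begins 65 mm behind the grasp point.
Start: joints at [-1.256, 0.615, -0.013, 1.423, 0.008, 1.103, -0.04], TCP at [0.217, 0.613, 0.219] pointing down, gripper open.
Joint ranges: [-3.12, 3.12], [-0.3, 2.06], [-1.34, 1.32], [0.26, 2.42], [-1.36, 4.5], [0.01, 1.98], [-2.84, 2.84]. Speed limits (rad/s): [2.79, 2.79, 3.14, 3.14, 3.14, 3.14, 3.14].

INTERFACE

Orientations are given as a rotation vector (axis times angle).
In Python, from bench import env, cams, ticket gives the robot as it stands.
- The arm moves only by the shell command python3 -m inch 'ROWS' [OPENING] [FORCE]. ROWS is JSON, a list of rows, each an object of numbers: "dx", "dy", "dz": the shift along the tool's x, y, z in mm; "ax", "ay", "az": the turn, a rotation vector about the tool's x, y, z in rad. A call has 1 to 10 rows; each row shifts and turns the commanded pose from where the row before left it, along the tool's axes as they then stand; what a row does not reach is not made up. A row lasts 1/8 s, in which the tool goes at most 62.5 mm and 10.7 degrees, less where a joint would pass 70% of its speed; a pose out of reach is approached as far as the arm can. A call is refused whole if a number of a shift passes 62.5 or a number of a turn 0.188, either way. A call with a gripper value outside its range is refused whole. OPENING is the finger opening in mm, from 0 to 93, set as the call begins (- or left out, the last holds). The fingers move at their own pace and stop on an object; FORCE is the grip in N (left out, the last holds). Time passes only in rows, so rows that do not move let the fingers close. It gives the time, the measured TCP pose, the force, the opening and the grip force at its end, in the units of the state.
- env.sense(): the state, without advancing time (a new reading comes with each control period).
- cams.capture(name): name is "side" or "top"; returns the picture (384x512x3 uint8, blue, green, red); there is no depth.
- cams.calibration(name): a dict with "fx", "fy", "cx", "cy" (pixels), "dist_coeffs" ([k1, k2, p1, p2, k3] as OpenCV has them; the pictures are not rectified), "R" (3x3) and "t" (3): a world point X has camera coordinates R X + t. Camera axes: x right, y down, z forward; pixel columns grow to the right and rows downward; lengths in m; the calibration is good to about 2 mm. A picture is of the moment at which its call begins. calibration takes no time and is no camera call.
- ticket.hand_in(): hands the job in; it is judged then, once.
The state is a dict: "t": time; "qpos": joint angles; "joint_vel": joint speeds; "joint_efforts": joint torques, N m; "eef_pos": TCP position; "tool_rot": TCP orientation; "contact_force": force on the tool from outside, world axes, zero at the start; "ft_torque": the same for the moment, N m; "grip_width": finger opening in m; "gripper_force": force on a finger pad.
Only numpy, scipy, OpenCV 4.12 (cv2) and the standard library are available. Lean on these libraries where they do the work, as an engineer would, in place of code of your own. Each camera call takes 0.05 s, during which the arm holds its last target. There are 200 camera calls.

## Working session

There is one attempt and no reset: what is moved stays moved. The work goes in short steps, Python scripts to look and compute and a shell command to move; the robot and the scene stay as the last step left them, time stands still between calls to the robot, and variables do not carry over. Pictures are saved under pics/ and viewed, at most 10 in all, crops included, and the job is handed in when it is done.

```bash
mkdir -p pics; ls
python3 - <<'E'
from bench import env,cams
import cv2,numpy as np
for n in("side","top"):
    cv2.imwrite(f"pics/{n}0.png",cams.capture(n)); c=cams.calibration(n)
    print(n,{k:np.round(v,4).tolist() for k,v in c.items()})
s=env.sense();print({k:np.round(v,3).tolist() for k,v in s.items()})
E
```

```text
pics
side {'fx': 366.4202, 'fy': 366.4202, 'cx': 254.4646, 'cy': 195.1854, 'dist_coeffs': [0.0149, 0.0, 0.0, 0.0, 0.0], 'R': [[0.9074, -0.4201, 0.0121], [-0.2054, -0.4684, -0.8593], [0.3667, 0.7773, -0.5113]], 't': [-0.4625, 0.323, 0.686]}
top {'fx': 488.2404, 'fy': 488.2404, 'cx': 255.3923, 'cy': 190.0178, 'dist_coeffs': [0.0478, 0.0, 0.0, 0.0, 0.0], 'R': [[-0.016, -0.9999, -0.0028], [-0.9819, 0.0162, -0.1889], [0.189, -0.0003, -0.982]], 't': [0.2501, 0.6108, 1.5007]}
{'t': 0.1, 'qpos': [-1.257, 0.616, -0.013, 1.425, 0.008, 1.103, -0.04], 'joint_vel': [-0.0, -0.001, 0.001, -0.005, -0.001, -0.001, 0.001], 'joint_efforts': [0.001, -46.004, 0.21, -16.625, -0.061, 0.017, 0.0], 'eef_pos': [0.217, 0.612, 0.218], 'tool_rot': [-0.533, -3.096, 0.004], 'contact_force': [0.015, -0.222, 0.915], 'ft_torque': [0.001, 0.057, 0.022], 'gripper_force': 0.0, 'grip_width': 0.093}
```

View pics/top0.png

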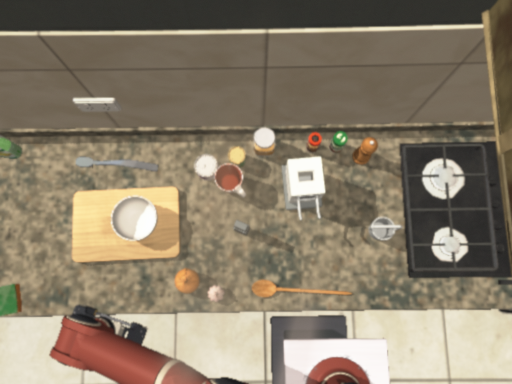

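View pics/side0.png

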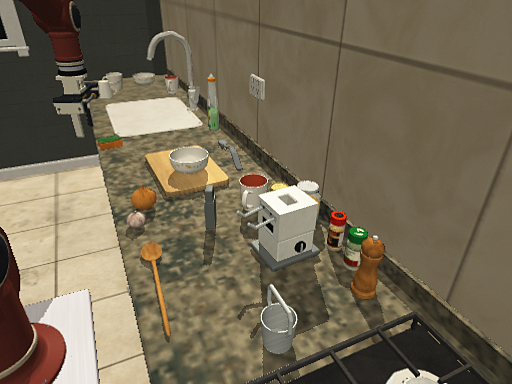

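The top view shows the slicer at about (305,178) with its hooks pointing down to (310,215), the pusher at (241,227) and the pail at (384,228). The side view shows the pusher at (210,208), the pail at (279,325) and the slicer at (287,222). I'll crop in closer.

Run:
```python
import cv2,numpy as np
t=cv2.imread("pics/top0.png");s=cv2.imread("pics/side0.png")
a=cv2.resize(t[145:250,215:415],None,fx=4,fy=4,interpolation=cv2.INTER_CUBIC)
cv2.imwrite("pics/topc.png",a)
b=cv2.resize(s[170:360,190:350],None,fx=3,fy=3,interpolation=cv2.INTER_CUBIC)
cv2.imwrite("pics/sidec.png",b)
```

```text
(no output)
```

View pics/topc.png

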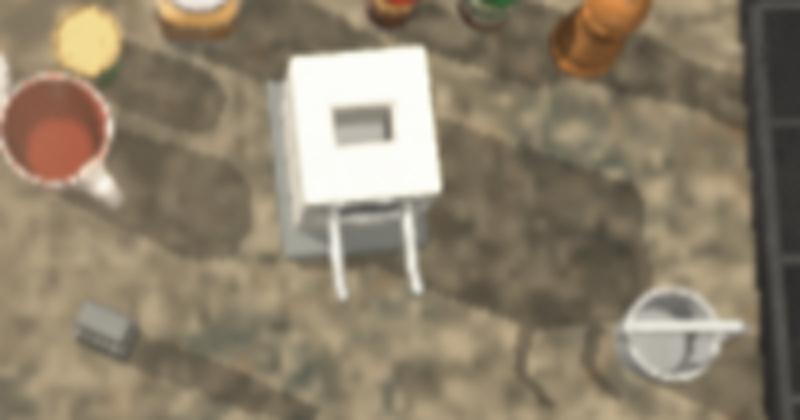

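View pics/sidec.png

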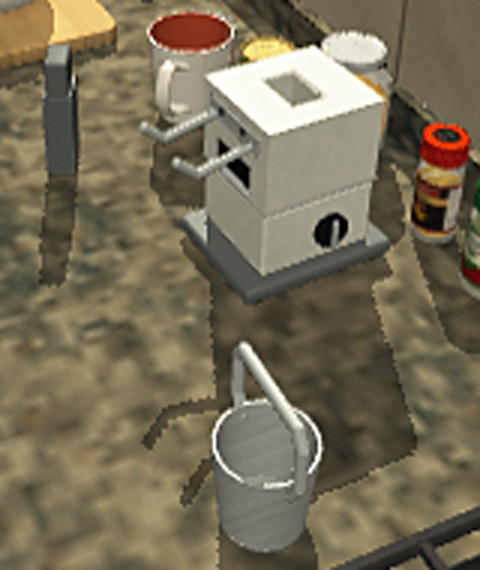

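The crops show the slot centre at about (306,176) in the top image, the pail bar running (370,226) to (400,226), and the pusher grip at about (241,225), yawed. Next I'll measure them with masks.

```bash
cat > h.py <<'E'
import cv2,numpy as np
from bench import env,cams
def ray(n,px):
    c=cams.calibration(n);K=np.array([[c["fx"],0,c["cx"]],[0,c["fy"],c["cy"]],[0,0,1]])
    p=cv2.undistortPoints(np.float64(px).reshape(-1,1,2),K,np.array(c["dist_coeffs"]))[:,0]
    R=np.array(c["R"]);o=-R.T@np.array(c["t"])
    return o,np.c_[p,np.ones(len(p))]@R
def plane(n,px,z):
    o,d=ray(n,px);return o+d*((z-o[2])/d[:,2])[:,None]
def proj(n,X):
    c=cams.calibration(n);K=np.array([[c["fx"],0,c["cx"]],[0,c["fy"],c["cy"]],[0,0,1]])
    return cv2.projectPoints(np.float64(X).reshape(-1,1,3),cv2.Rodrigues(np.array(c["R"]))[0],np.array(c["t"]),K,np.array(c["dist_coeffs"]))[0][:,0]
def tri(a,b):
    (o1,d1),(o2,d2)=ray("top",a),ray("side",b);d1=d1[0]/np.linalg.norm(d1);d2=d2[0]/np.linalg.norm(d2)
    s=np.linalg.lstsq(np.c_[d1,-d2],o2-o1,rcond=None)[0];p,q=o1+s[0]*d1,o2+s[1]*d2
    return (p+q)/2,np.linalg.norm(p-q)
def big(m,x0,y0,x1,y1):
    w=np.zeros(m.shape[:2],np.uint8);w[y0:y1,x0:x1]=255;m=cv2.bitwise_and(m,w)
    return max(cv2.findContours(m,cv2.RETR_EXTERNAL,cv2.CHAIN_APPROX_NONE)[0],key=cv2.contourArea)
def rect(n,cnt,z):
    P=plane(n,cnt.reshape(-1,2),z)[:,:2]
    (c,wh,a)=cv2.minAreaRect(np.float32(P*1000));return np.round(c,1),np.round(wh,1),round(a,1)
E
python3 - <<'E'
from h import *
t=cv2.imread("pics/top0.png");s=cv2.imread("pics/side0.png")
g=t.min(2)
for th in(215,225,235):
    m=np.uint8(g>th)*255; c=big(m,280,150,330,199); print("top face",th,rect("top",c,.165))
    f=np.zeros_like(m);cv2.drawContours(f,[c],-1,255,-1);hole=cv2.bitwise_and(f,cv2.bitwise_not(m))
    print(" slot",rect("top",big(hole,290,160,322,190),.165))
hs=cv2.cvtColor(t,cv2.COLOR_BGR2HSV)
np.set_printoptions(linewidth=250)
print("S pusher");print(hs[216:238,230:252,1]);print(g[216:238,230:252])
print("pail");print(g[220:234,364:406])
E
```

```text
top face 215 (array([635.4,  89.9]), array([110.3, 101. ]), 4.3)
 slot (array([636.1,  89.9]), array([31.2, 46.2]), 3.9)
top face 225 (array([635.6,  89.6]), array([108.3,  99.6]), 4.3)
 slot (array([636.1,  89.8]), array([32.3, 48.7]), 5.5)
top face 235 (array([635.5,  89.1]), array([105.6,  98. ]), 4.1)
 slot (array([635.7,  90.4]), array([35.9, 49.8]), 4.3)
S pusher
[[70 69 71 68 72 71 71 70 68 70 69 71 71 71 70 70 68 68 68 67 68 69]
 [70 71 70 70 70 71 71 70 69 69 70 70 69 69 70 70 68 68 66 67 67 68]
 [69 70 70 69 70 71 69 67 69 69 69 69 70 70 68 69 69 67 67 67 69 67]
 [70 70 70 70 68 66 60 58 63 65 68 70 70 68 68 66 68 69 67 68 69 67]
 [69 71 71 69 67 58 43 39 44 56 62 66 68 68 68 67 68 69 68 67 67 69]
 [70 70 71 70 62 45 31 28 30 36 44 50 60 64 67 66 67 68 66 68 68 68]
 [70 71 70 67 58 37 27 25 26 26 28 32 41 48 56 63 67 68 66 68 68 68]
 [71 69 69 65 51 30 25 24 25 25 24 25 28 30 37 47 55 64 64 68 68 69]
 [71 69 69 63 42 27 25 25 25 24 24 24 24 24 26 30 35 47 54 63 68 69]
 [70 70 68 59 40 27 25 26 24 25 22 24 24 26 24 25 26 33 43 58 65 68]
 [70 69 67 56 39 28 27 26 25 24 25 24 
[... 4493 characters left out ...]
98  92  73  49]
 [ 90 105 110 114 124 131 131 135 157 171 172 173 172 170 169 168 168 169 170 171 170 162 132 108 133 157 165 166 170 181 170 134 103  90  86  88  92  92  94  87  68  45]
 [ 92 107 113 113 124 135 138 143 164 178 177 173 172 169 169 169 167 168 170 171 171 162 133 111 138 162 168 171 178 193 171 120  90  85  86  87  90  92  91  85  68  44]
 [ 94 109 111 111 118 131 137 143 166 191 186 176 172 169 169 169 168 167 168 170 170 161 131 114 141 164 170 172 180 188 164 114  91  88  88  87  89  90  89  82  66  46]
 [ 99 109 109 107 111 121 129 132 153 188 192 180 173 170 169 168 167 167 168 171 169 156 128 123 149 166 171 170 171 166 140 104  91  88  89  87  84  84  83  77  65  48]]
```

Slot centre is about (635.8, 90.0) mm and slicer yaw about +4.3°, and the top-face fit agrees with both. Next are the pusher top face and the pail bar and rim.

Run:
```python
from h import *
t=cv2.imread("pics/top0.png");s=cv2.imread("pics/side0.png")
g=t.min(2)
# crop upscale for subpixel masks
def up(im,x0,y0,x1,y1,k=8):
    return cv2.resize(im[y0:y1,x0:x1],None,fx=k,fy=k,interpolation=cv2.INTER_CUBIC)
G=up(g,228,214,254,240);sat=up(cv2.cvtColor(t,cv2.COLOR_BGR2HSV)[...,1],228,214,254,240)
for th in(122,128,134):
    m=np.uint8((G>th)&(sat<45))*255;c=big(m,0,0,*m.shape[::-1]).reshape(-1,2)
    print("pusher top",rect("top",(c+.5)/8-.5+[228,214],.126))
# pail bar centroid per column
for cols in [(374,385),(388,398)]:
    pts=[]
    for u in range(*cols):
        col=g[222:231,u].astype(float); w=np.clip(col-185,0,None); 
        if w.sum()>0: pts.append((u,(w*np.arange(222,231)).sum()/w.sum()))
    P=plane("top",pts,.120)*1000;print("bar",np.round(pts[0],2),np.round(pts[-1],2),np.round(P[[0,-1]],1),np.round(P.mean(0),1))
r=g[226].astype(float);print("ends", r[368:404])
print(np.round(1000*plane("top",[(399.9,226)],.118),1))
# side crop of handle/pail
print("side grip of pusher col"); h=cv2.cvtColor(s,cv2.COLOR_BGR2HSV)
# prediction overlay
ov=cv2.resize(s,None,fx=1,fy=1)
```

```text
pusher top (array([496.8, 287.6]), array([37.3, 19.7]), 65.7)
pusher top (array([496.6, 287.9]), array([36.3, 17.5]), 64.9)
pusher top (array([496.3, 288. ]), array([34.6, 15.7]), 66.3)
bar [374.   225.89] [384.   226.09] [[ 487.1 -115.2  120. ]
 [ 486.1 -145.1  120. ]] [ 486.8 -130.2  120. ]
bar [388.   225.79] [397.   225.81] [[ 486.8 -157.1  120. ]
 [ 486.3 -183.9  120. ]] [ 486.6 -170.5  120. ]
ends [120. 134. 158. 198. 216. 214. 215. 219. 221. 221. 220. 219. 219. 219.
 219. 218. 217. 216. 214. 214. 215. 217. 218. 219. 219. 220. 220. 218.
 217. 215. 215. 207. 179. 143. 124. 109.]
[[ 485.9 -193.1  118. ]]
side grip of pusher col
```

Run:
```python
from h import *
t=cv2.imread("pics/top0.png");g=t.min(2)
f=lambda p,k,o:(np.array(p)+.5)/k-.5+o
print("rim c",np.round(1000*plane("top",[f((669,335),4,[215,145]),f((718,335),4,[215,145]),f((669,382),4,[215,145])],.07),1))
# expected pixel positions for hypothesised pail centre y
for y in(-.148,-.152,-.156,-.160):
    X=[(.4867,y+.036,.118),(.4867,y-.036,.118),(.4867,y,.118),(.4867,y,.07)]
    print(y,np.round(proj("top",X),1).tolist(),np.round((proj("side",X)-[190,170]+.5)*3-.5).tolist())
X=[(.4966,.2878,.126),(.4966,.2878,0)];print("pusher side crop",np.round((proj("side",X)-[190,170]+.5)*3-.5).tolist())
c,s_=np.cos(.075),np.sin(.075)
L=np.array([(0,0,.165),(-.124,.028,.147),(-.124,-.028,.147),(-.055,-.05,.165),(-.055,.05,.165)])
X=[(.6357+c*x-s_*y,.0899+s_*x+c*y,z) for x,y,z in L]
print("slicer side crop",np.round((proj("side",X)-[190,170]+.5)*3-.5).tolist(),"top crop",np.round((proj("top",X)-[215,145]+.5)*4-.5).tolist())
```

```text
rim c [[ 484.7 -151.2   70. ]
 [ 484.1 -188.9   70. ]
 [ 448.2 -148.7   70. ]]
-0.148 [[372.8, 226.1], [396.8, 225.8], [384.8, 225.9], [380.8, 227.7]] [[237.0, 344.0], [291.0, 423.0], [263.0, 382.0], [259.0, 435.0]]
-0.152 [[374.1, 226.1], [398.2, 225.8], [386.1, 225.9], [382.1, 227.7]] [[240.0, 348.0], [294.0, 427.0], [266.0, 386.0], [262.0, 439.0]]
-0.156 [[375.4, 226.1], [399.5, 225.7], [387.5, 225.9], [383.4, 227.7]] [[242.0, 352.0], [297.0, 432.0], [269.0, 390.0], [265.0, 444.0]]
-0.16 [[376.8, 226.1], [400.8, 225.7], [388.8, 225.9], [384.7, 227.7]] [[245.0, 356.0], [301.0, 437.0], [272.0, 395.0], [268.0, 448.0]]
pusher side crop [[54.0, 53.0], [61.0, 163.0]]
slicer side crop [[290.0, 87.0], [140.0, 128.0], [173.0, 163.0], [266.0, 134.0], [202.0, 76.0]] top crop [[364.0, 124.0], [342.0, 295.0], [417.0, 288.0], [439.0, 190.0], [305.0, 202.0]]
```

Both views agree to within 1–2 mm:
- **Pail:** (486, -152.5), yaw about -0.3°.
- **Pusher:** (496.6, 287.8), yaw -24.5°.
- **Slicer:** (635.7, 89.9), yaw 4.3°.

I'll add a planning helper that prints tool-frame offsets.

```bash
cat > plan.py <<'E'
import sys,numpy as np
from scipy.spatial.transform import Rotation as Ro
from bench import env
def down(a): # tool y along world angle a(deg), z down
    a=np.radians(a);y=np.array([np.cos(a),np.sin(a),0]);z=np.array([0,0,-1.]);return Ro.from_matrix(np.c_[np.cross(y,z),y,z])
s=env.sense();p=np.array(s["eef_pos"])*1000;R=Ro.from_rotvec(s["tool_rot"])
print("t",s["t"],"p",p.round(1),"yang",round(np.degrees(np.arctan2(*R.as_matrix()[1::-1,1])),2),"F",np.round(s["contact_force"],1),"w",round(s["grip_width"],4),round(s["gripper_force"],1))
# args: waypoints x,y,z[,ang]; shifts in the tool axes standing at that moment, turn comes after the shift
for w in sys.argv[1:]:
    w=[float(v) for v in w.split(",")]
    d=R.inv().apply(np.array(w[:3])-p);n=np.linalg.norm(d);print(w,"shift",d.round(1),"len",n.round(1),end=" ")
    p=np.array(w[:3])
    if len(w)>3:
        r=(R.inv()*down(w[3])).as_rotvec();print("turn",r.round(4),end="");R=down(w[3])
    print()
E
python3 plan.py 480,200,290,0 486.3,-152.5,240,-0.3 486.3,-152.5,99
```

```text
t 0.1 p [217.  611.9 217.6] yang 70.48 F [ 0.  -0.2  0.9] w 0.0931 0.0
[480.0, 200.0, 290.0, 0.0] shift [-385.5 -300.6  -71.7] len 494.1 turn [-0.002   0.0015  1.2301]
[486.3, -152.5, 240.0, -0.3] shift [-352.5    6.3   50. ] len 356.1 turn [0.     0.     0.0052]
[486.3, -152.5, 99.0] shift [  0.   0. 141.] len 141.0
```

```bash
python3 -m inch '[{"dx":-38.5,"dy":-30,"dz":-7.2},{"dx":-38.5,"dy":-30,"dz":-7.2},{"dx":-38.5,"dy":-30,"dz":-7.2},{"dx":-38.5,"dy":-30,"dz":-7.2},{"dx":-38.5,"dy":-30,"dz":-7.2},{"dx":-38.5,"dy":-30,"dz":-7.2},{"dx":-38.5,"dy":-30,"dz":-7.2},{"dx":-38.5,"dy":-30,"dz":-7.2},{"dx":-38.5,"dy":-30,"dz":-7.2},{"dx":-38.5,"dy":-30,"dz":-7.2}]' 60
python3 -m inch '[{"az":0.176},{"az":0.176},{"az":0.176},{"az":0.176},{"az":0.176},{"az":0.176},{"az":0.176},{},{}]'
python3 plan.py 486.3,-152.5,240,-0.3 486.3,-152.5,99
```

```text
t 0.1 p [217.  611.9 217.6] yang 70.48 F [ 0.  -0.2  0.9] w 0.0931 0.0
[486.3, -152.5, 240.0, -0.3] shift [-509.3 -630.6  -20.9] len 810.8 turn [-0.002   0.0015  1.2353]
[486.3, -152.5, 99.0] shift [  0.   0. 141.] len 141.0 validation failed for argument at $[0]...
validation failed for argument at $[0]...
```

```bash
python3 -m inch '[{"dx":-38.5,"dy":-30,"dz":-7.2,"ax":0,"ay":0,"az":0},{"dx":-38.5,"dy":-30,"dz":-7.2,"ax":0,"ay":0,"az":0}]' 60; python3 -m inch --help | head -20
```

```text
t: 0.35
eef_pos: [0.2698, 0.5292, 0.2323]
tool_rot: [-0.53, -3.096, 0.003]
contact_force: [0.8, -0.9, -0.0]
grip_width: 0.0775
gripper_force: 0.0invalid input: not JSON, or not a number
```

All six keys are required.

```bash
python3 -m inch '[{"dx":-38.5,"dy":-30,"dz":-7.2,"ax":0,"ay":0,"az":0},{"dx":-38.5,"dy":-30,"dz":-7.2,"ax":0,"ay":0,"az":0},{"dx":-38.5,"dy":-30,"dz":-7.2,"ax":0,"ay":0,"az":0},{"dx":-38.5,"dy":-30,"dz":-7.2,"ax":0,"ay":0,"az":0},{"dx":-38.5,"dy":-30,"dz":-7.2,"ax":0,"ay":0,"az":0},{"dx":-38.5,"dy":-30,"dz":-7.2,"ax":0,"ay":0,"az":0},{"dx":-38.5,"dy":-30,"dz":-7.2,"ax":0,"ay":0,"az":0},{"dx":-38.5,"dy":-30,"dz":-7.2,"ax":0,"ay":0,"az":0}]' 60
python3 -m inch '[{"dx":0,"dy":0,"dz":0,"ax":0,"ay":0,"az":0.176},{"dx":0,"dy":0,"dz":0,"ax":0,"ay":0,"az":0.176},{"dx":0,"dy":0,"dz":0,"ax":0,"ay":0,"az":0.176},{"dx":0,"dy":0,"dz":0,"ax":0,"ay":0,"az":0.176},{"dx":0,"dy":0,"dz":0,"ax":0,"ay":0,"az":0.176},{"dx":0,"dy":0,"dz":0,"ax":0,"ay":0,"az":0.176},{"dx":0,"dy":0,"dz":0,"ax":0,"ay":0,"az":0.176},{"dx":0,"dy":0,"dz":0,"ax":0,"ay":0,"az":0}]'
python3 plan.py 486.3,-152.5,240,-0.3 486.3,-152.5,99
```

```text
t: 1.35
eef_pos: [0.4802, 0.1997, 0.2906]
tool_rot: [-0.532, -3.096, 0.001]
contact_force: [0.6, 0.4, -0.1]
grip_width: 0.0598
gripper_force: 0.0
t: 2.35
eef_pos: [0.4795, 0.2012, 0.2902]
tool_rot: [-2.221, -2.222, 0.002]
contact_force: [-0.1, 0.3, 0.4]
grip_width: 0.06
gripper_force: 0.0
t 2.35 p [479.5 201.2 290.2] yang 0.02 F [-0.1  0.3  0.4] w 0.06 0.0
[486.3, -152.5, 240.0, -0.3] shift [-353.7    6.8   50.5] len 357.3 turn [-0.0009  0.0007  0.0055]
[486.3, -152.5, 99.0] shift [  0.   0. 141.] len 141.0
```

```bash
python3 -m inch '[{"dx":-44.2,"dy":0.9,"dz":6.3,"ax":0,"ay":0,"az":0},{"dx":-44.2,"dy":0.9,"dz":6.3,"ax":0,"ay":0,"az":0},{"dx":-44.2,"dy":0.9,"dz":6.3,"ax":0,"ay":0,"az":0},{"dx":-44.2,"dy":0.9,"dz":6.3,"ax":0,"ay":0,"az":0},{"dx":-44.2,"dy":0.9,"dz":6.3,"ax":0,"ay":0,"az":0},{"dx":-44.2,"dy":0.8,"dz":6.3,"ax":0,"ay":0,"az":0},{"dx":-44.2,"dy":0.8,"dz":6.3,"ax":0,"ay":0,"az":0},{"dx":-44.2,"dy":0.8,"dz":6.3,"ax":0,"ay":0,"az":0.005},{"dx":0,"dy":0,"dz":0,"ax":0,"ay":0,"az":0}]'
python3 plan.py 486.3,-152.5,99
```

```text
t: 3.48
eef_pos: [0.4848, -0.1568, 0.2399]
tool_rot: [2.234, 2.208, -0.004]
contact_force: [-0.5, 0.1, 0.1]
grip_width: 0.0599
gripper_force: 0.0
t 3.475 p [ 484.8 -156.8  239.9] yang -0.68 F [-0.5  0.1  0.1] w 0.0599 0.0
[486.3, -152.5, 99.0] shift [  4.6   1.7 140.9] len 141.0
```

```bash
python3 -m inch '[{"dx":0,"dy":0,"dz":30,"ax":0,"ay":0,"az":0},{"dx":0,"dy":0,"dz":30,"ax":0,"ay":0,"az":0},{"dx":0,"dy":0,"dz":30,"ax":0,"ay":0,"az":0},{"dx":0,"dy":0,"dz":25,"ax":0,"ay":0,"az":0},{"dx":0,"dy":0,"dz":18,"ax":0,"ay":0,"az":0},{"dx":0,"dy":0,"dz":8,"ax":0,"ay":0,"az":0},{"dx":0,"dy":0,"dz":0,"ax":0,"ay":0,"az":0}]'
python3 plan.py 486.3,-152.5,99; python3 -c "
from h import *
s=cams.capture('side');t=cams.capture('top')
a=cv2.resize(s[200:370,200:360],None,fx=3,fy=3);b=cv2.resize(t[180:265,335:420],None,fx=6,fy=6)
cv2.imwrite('pics/g1.png',np.hstack([a[:510,:],b[:510,:300]]))"
```

```text
t: 4.35
eef_pos: [0.4861, -0.1517, 0.0991]
tool_rot: [-2.227, -2.215, -0.0]
contact_force: [-1.1, -0.0, -0.1]
grip_width: 0.0603
gripper_force: 0.0
t 4.35 p [ 486.1 -151.7   99.1] yang -0.29 F [-1.1 -0.  -0.1] w 0.0603 0.0
[486.3, -152.5, 99.0] shift [-0.8  0.2  0.1] len 0.8
```

View pics/g1.png

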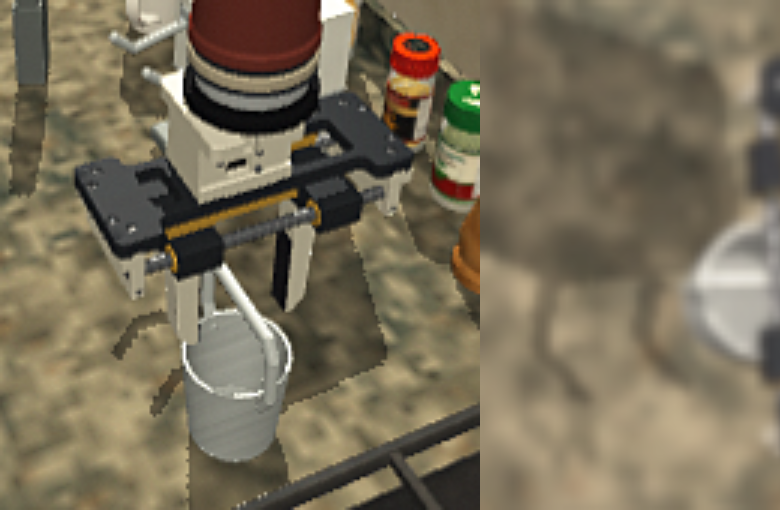

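The pail's bar runs between the fingers, with the left finger at crop (185,310) and the right at (290,260). I'll close on it and lift.

```bash
python3 -m inch '[{"dx":0,"dy":0,"dz":0,"ax":0,"ay":0,"az":0},{"dx":0,"dy":0,"dz":0,"ax":0,"ay":0,"az":0},{"dx":0,"dy":0,"dz":0,"ax":0,"ay":0,"az":0},{"dx":0,"dy":0,"dz":0,"ax":0,"ay":0,"az":0},{"dx":0,"dy":0,"dz":0,"ax":0,"ay":0,"az":0},{"dx":0,"dy":0,"dz":0,"ax":0,"ay":0,"az":0}]' 0 45
python3 plan.py
```

```text
t: 5.2
eef_pos: [0.4861, -0.1524, 0.0992]
tool_rot: [2.229, 2.214, -0.0]
contact_force: [-0.1, 1.0, 0.1]
grip_width: 0.0079
gripper_force: 45.0
t 5.2 p [ 486.1 -152.4   99.2] yang -0.4 F [-0.1  1.   0.1] w 0.0079 45.0
```

```bash
python3 -m inch '[{"dx":0,"dy":0,"dz":-10,"ax":0,"ay":0,"az":0},{"dx":0,"dy":0,"dz":-20,"ax":0,"ay":0,"az":0},{"dx":0,"dy":-10,"dz":-20,"ax":0,"ay":0,"az":0},{"dx":0,"dy":-10,"dz":0,"ax":0,"ay":0,"az":0},{"dx":0,"dy":-10,"dz":0,"ax":0,"ay":0,"az":0},{"dx":0,"dy":0,"dz":0,"ax":0,"ay":0,"az":0}]'
python3 plan.py 456.2,76.4,147,4.3
```

```text
t: 5.95
eef_pos: [0.4544, -0.152, 0.1486]
tool_rot: [-2.228, -2.211, 0.002]
contact_force: [-0.5, 0.0, -1.6]
grip_width: 0.0073
gripper_force: 45.0
t 5.95 p [ 454.4 -152.   148.6] yang -0.45 F [-0.5  0.  -1.6] w 0.0073 45.0
[456.2, 76.4, 147.0, 4.3] shift [228.4   0.    1.8] len 228.4 turn [-0.0024 -0.0009 -0.0828]
```

```bash
python3 -m inch '[{"dx":20,"dy":0,"dz":0,"ax":0,"ay":0,"az":0},{"dx":30,"dy":0,"dz":0,"ax":0,"ay":0,"az":0},{"dx":32,"dy":0,"dz":0,"ax":0,"ay":0,"az":0},{"dx":32,"dy":0,"dz":0,"ax":0,"ay":0,"az":0},{"dx":32,"dy":0,"dz":0,"ax":0,"ay":0,"az":0},{"dx":32,"dy":0,"dz":0,"ax":0,"ay":0,"az":0},{"dx":30,"dy":0,"dz":0,"ax":0,"ay":0,"az":0},{"dx":20,"dy":0,"dz":1,"ax":0,"ay":0,"az":-0.04},{"dx":0,"dy":0,"dz":1,"ax":0,"ay":0,"az":-0.042},{"dx":0,"dy":0,"dz":0,"ax":0,"ay":0,"az":0}]'
python3 - <<'E'
from h import *
s=cams.capture('side');t=cams.capture('top')
a=cv2.resize(s[150:320,170:340],None,fx=3,fy=3);b=cv2.resize(t[155:245,275:340],None,fx=510/90,fy=510/90)
cv2.imwrite('pics/g2.png',np.hstack([a,b[:510,:280]]))
E
python3 plan.py 530,82,147,4.3 530,82,121
```

```text
t: 7.2
eef_pos: [0.4576, 0.0743, 0.1471]
tool_rot: [2.138, 2.301, -0.002]
contact_force: [-0.5, -0.3, -1.5]
grip_width: 0.0076
gripper_force: 45.0
t 7.3 p [457.7  74.1 147.3] yang 4.14 F [-0.3  0.9 -1.8] w 0.0081 45.0
[530.0, 82.0, 147.0, 4.3] shift [ 2.7 72.7  0.3] len 72.7 turn [-0.0001  0.0008 -0.0029]
[530.0, 82.0, 121.0] shift [ 0.  0. 26.] len 26.0
```

View pics/g2.png

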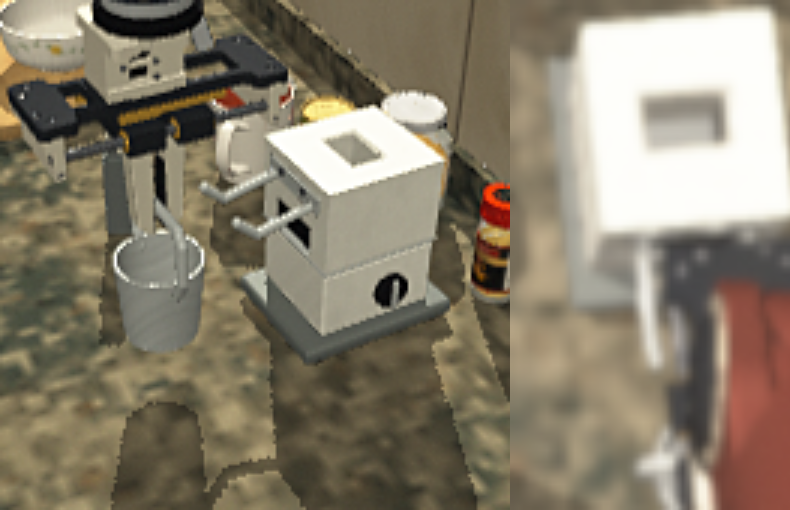

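The pail is held in front of the hooks. Its rim centre is at about crop (160,262), which is side pixel (223,237). I'll check that against the prediction before going in.

```bash
python3 - <<'E'
from h import *
X=[(.4577,.0741,.118),(.4577+.0027,.0741-.036,.166),(.4577-.0027,.0741+.036,.166)]
print(np.round((proj("side",X)-[170,150]+.5)*3-.5))
E
python3 -m inch '[{"dx":0.7,"dy":10,"dz":0,"ax":0,"ay":0,"az":0},{"dx":1,"dy":15,"dz":0,"ax":0,"ay":0,"az":0},{"dx":1,"dy":15,"dz":0,"ax":0,"ay":0,"az":0},{"dx":0,"dy":15,"dz":0,"ax":0,"ay":0,"az":0},{"dx":0,"dy":12,"dz":0,"ax":0,"ay":0,"az":0},{"dx":0,"dy":5.7,"dz":0,"ax":0,"ay":0,"az":-0.003},{"dx":0,"dy":0,"dz":0,"ax":0,"ay":0,"az":0}]'
python3 plan.py 530,82,121
```

```text
[[155. 257.]
 [174. 230.]
 [133. 182.]]
t: 8.18
eef_pos: [0.5301, 0.0837, 0.1471]
tool_rot: [-2.133, -2.306, 0.001]
contact_force: [-0.2, 0.2, -0.9]
grip_width: 0.008
gripper_force: 45.0
t 8.175 p [530.1  83.7 147.1] yang 4.46 F [-0.2  0.2 -0.9] w 0.008 45.0
[530.0, 82.0, 121.0] shift [-1.7 -0.2 26.1] len 26.2
```

```bash
python3 -m inch '[{"dx":-1.5,"dy":0,"dz":5,"ax":0,"ay":0,"az":0},{"dx":0,"dy":0,"dz":6,"ax":0,"ay":0,"az":0},{"dx":0,"dy":0,"dz":6,"ax":0,"ay":0,"az":0},{"dx":0,"dy":0,"dz":4,"ax":0,"ay":0,"az":0},{"dx":0,"dy":0,"dz":0,"ax":0,"ay":0,"az":0}]'
python3 plan.py 530,82,121
```

```text
t: 8.8
eef_pos: [0.5297, 0.0824, 0.1258]
tool_rot: [-2.133, -2.306, 0.001]
contact_force: [-0.1, 0.4, -1.6]
grip_width: 0.0077
gripper_force: 45.0
t 8.8 p [529.7  82.4 125.8] yang 4.47 F [-0.1  0.4 -1.6] w 0.0077 45.0
[530.0, 82.0, 121.0] shift [-0.4  0.2  4.8] len 4.8
```

```bash
python3 -m inch '[{"dx":0,"dy":0,"dz":2.5,"ax":0,"ay":0,"az":0},{"dx":0,"dy":0,"dz":2,"ax":0,"ay":0,"az":0},{"dx":0,"dy":0,"dz":0,"ax":0,"ay":0,"az":0}]'
python3 - <<'E'
from h import *
s=cams.capture('side')
cv2.imwrite('pics/g3.png',cv2.resize(s[140:300,190:350],None,fx=3.5,fy=3.5,interpolation=cv2.INTER_CUBIC))
E
```

```text
t: 9.18
eef_pos: [0.5313, 0.0825, 0.1223]
tool_rot: [2.132, 2.305, 0.003]
contact_force: [2.2, 0.0, -0.1]
grip_width: 0.008
gripper_force: 45.0
```

View pics/g3.png

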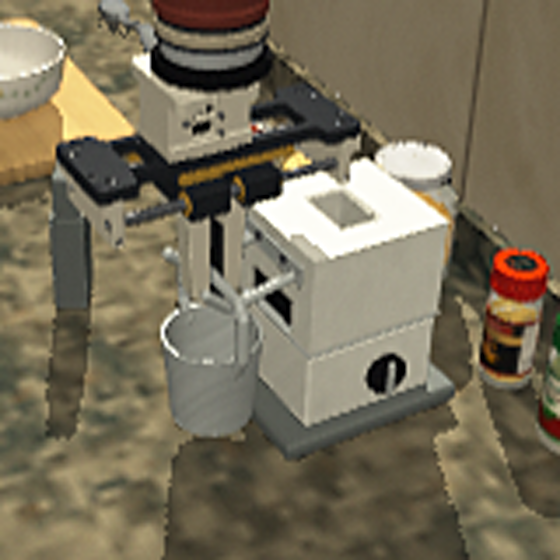

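The bar is in the hooks: the right tip shows at crop (290,275), in front of the bar. The +2.2 N in x means it touches the tip-side slope, so I'll ease it 1.5 mm inward, lower it slightly and release.

```bash
python3 -m inch '[{"dx":0,"dy":2,"dz":0,"ax":0,"ay":0,"az":0},{"dx":0,"dy":0,"dz":1,"ax":0,"ay":0,"az":0},{"dx":0,"dy":0,"dz":0,"ax":0,"ay":0,"az":0}]'
python3 -m inch '[{"dx":0,"dy":0,"dz":0,"ax":0,"ay":0,"az":0},{"dx":0,"dy":0,"dz":0,"ax":0,"ay":0,"az":0},{"dx":0,"dy":0,"dz":0,"ax":0,"ay":0,"az":0},{"dx":0,"dy":0,"dz":0,"ax":0,"ay":0,"az":0}]' 34 5
python3 plan.py
```

```text
t: 9.6
eef_pos: [0.5325, 0.0826, 0.1211]
tool_rot: [2.133, 2.306, 0.001]
contact_force: [0.9, -0.3, 3.5]
grip_width: 0.0075
gripper_force: 45.0
t: 10.1
eef_pos: [0.5318, 0.0825, 0.1205]
tool_rot: [-2.133, -2.306, 0.001]
contact_force: [-0.4, -0.6, -0.1]
grip_width: 0.0335
gripper_force: 0.0
t 10.1 p [531.8  82.5 120.5] yang 4.47 F [-0.4 -0.6 -0.1] w 0.0335 0.0
```

Released at the hooks with no residual force. I'll back straight up and check.

```bash
python3 -m inch '[{"dx":0,"dy":0,"dz":-10,"ax":0,"ay":0,"az":0},{"dx":0,"dy":0,"dz":-25,"ax":0,"ay":0,"az":0},{"dx":0,"dy":0,"dz":-40,"ax":0,"ay":0,"az":0},{"dx":0,"dy":0,"dz":-40,"ax":0,"ay":0,"az":0},{"dx":0,"dy":0,"dz":-10,"ax":0,"ay":0,"az":0}]' 50
python3 plan.py 496.6,287.8,245,-24.5 496.6,287.8,93
python3 - <<'E'
from h import *
s=cams.capture('side')
cv2.imwrite('pics/g4.png',cv2.resize(s[140:300,190:350],None,fx=3.5,fy=3.5,interpolation=cv2.INTER_CUBIC))
E
```

```text
t: 10.72
eef_pos: [0.5336, 0.0825, 0.249]
tool_rot: [2.131, 2.304, 0.008]
contact_force: [-0.3, -0.3, -0.7]
grip_width: 0.0499
gripper_force: 0.0
t 10.725 p [533.6  82.5 249. ] yang 4.46 F [-0.3 -0.3 -0.7] w 0.0499 0.0
[496.6, 287.8, 245.0, -24.5] shift [207.6 -20.9   4. ] len 208.7 turn [ 0.0058 -0.0022  0.5055]
[496.6, 287.8, 93.0] shift [  0.   0. 152.] len 152.0
```

View pics/g4.png

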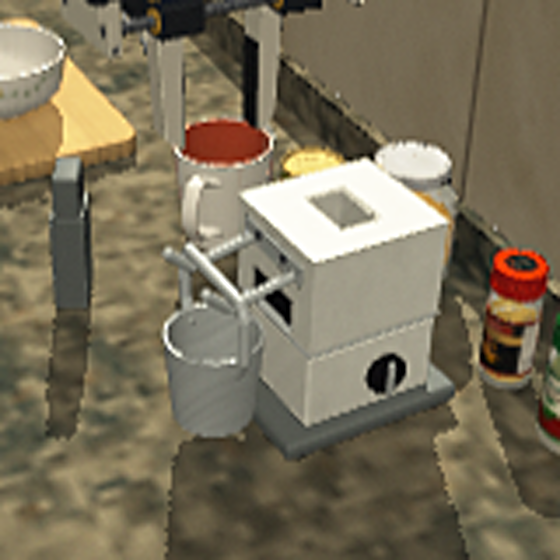

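The pail hangs on both hooks, bar at crop (185,250)–(240,300), and the pusher still stands at (68,235). Next is the pusher.

```bash
python3 -m inch '[{"dx":29.6,"dy":-3,"dz":0.6,"ax":0,"ay":0,"az":0},{"dx":29.6,"dy":-3,"dz":0.6,"ax":0,"ay":0,"az":0},{"dx":29.6,"dy":-3,"dz":0.6,"ax":0,"ay":0,"az":0},{"dx":29.6,"dy":-3,"dz":0.6,"ax":0,"ay":0,"az":0},{"dx":29.6,"dy":-3,"dz":0.6,"ax":0,"ay":0,"az":0},{"dx":29.6,"dy":-3,"dz":0.6,"ax":0,"ay":0,"az":0},{"dx":29.6,"dy":-3,"dz":0.6,"ax":0,"ay":0,"az":0},{"dx":0,"dy":0,"dz":0,"ax":0,"ay":0,"az":0.168},{"dx":0,"dy":0,"dz":0,"ax":0,"ay":0,"az":0.168},{"dx":0,"dy":0,"dz":0,"ax":0,"ay":0,"az":0.168}]' 50
python3 -m inch '[{"dx":0,"dy":0,"dz":0,"ax":0,"ay":0,"az":0},{"dx":0,"dy":0,"dz":0,"ax":0,"ay":0,"az":0}]'
python3 plan.py 496.6,287.8,94,-24.5
```

```text
t: 12.02
eef_pos: [0.494, 0.2872, 0.2399]
tool_rot: [-2.645, -1.694, 0.005]
contact_force: [-0.1, -0.5, 0.2]
grip_width: 0.0503
gripper_force: 0.0
t: 12.28
eef_pos: [0.4945, 0.2874, 0.2408]
tool_rot: [-2.639, -1.705, 0.003]
contact_force: [-1.2, -0.2, -0.2]
grip_width: 0.0502
gripper_force: 0.0
t 12.275 p [494.5 287.4 240.8] yang -24.27 F [-1.2 -0.2 -0.2] w 0.0502 0.0
[496.6, 287.8, 94.0, -24.5] shift [  1.5   1.9 146.8] len 146.8 turn [-0.001   0.0014  0.0041]
```

```bash
python3 -m inch '[{"dx":1.5,"dy":2,"dz":25,"ax":0,"ay":0,"az":0.004},{"dx":0,"dy":0,"dz":30,"ax":0,"ay":0,"az":0},{"dx":0,"dy":0,"dz":30,"ax":0,"ay":0,"az":0},{"dx":0,"dy":0,"dz":28,"ax":0,"ay":0,"az":0},{"dx":0,"dy":0,"dz":20,"ax":0,"ay":0,"az":0},{"dx":0,"dy":0,"dz":10,"ax":0,"ay":0,"az":0},{"dx":0,"dy":0,"dz":3.5,"ax":0,"ay":0,"az":0},{"dx":0,"dy":0,"dz":0,"ax":0,"ay":0,"az":0}]'
python3 plan.py 496.6,287.8,94,-24.5
```

```text
t: 13.28
eef_pos: [0.4978, 0.2882, 0.0955]
tool_rot: [-2.644, -1.697, -0.001]
contact_force: [0.4, -0.9, -0.3]
grip_width: 0.0502
gripper_force: 0.0
t 13.275 p [497.8 288.2  95.5] yang -24.62 F [ 0.4 -0.9 -0.3] w 0.0502 0.0
[496.6, 287.8, 94.0, -24.5] shift [-0.8 -0.9  1.5] len 1.9 turn [ 0.0004 -0.0007 -0.0021]
```

```bash
python3 -m inch '[{"dx":0,"dy":0,"dz":0,"ax":0,"ay":0,"az":0},{"dx":0,"dy":0,"dz":0,"ax":0,"ay":0,"az":0},{"dx":0,"dy":0,"dz":0,"ax":0,"ay":0,"az":0},{"dx":0,"dy":0,"dz":0,"ax":0,"ay":0,"az":0},{"dx":0,"dy":0,"dz":0,"ax":0,"ay":0,"az":0},{"dx":0,"dy":0,"dz":0,"ax":0,"ay":0,"az":0}]' 10 50
python3 plan.py
```

```text
t: 14.02
eef_pos: [0.4974, 0.2882, 0.0953]
tool_rot: [-2.644, -1.696, -0.0]
contact_force: [-0.6, -0.1, 1.9]
grip_width: 0.022
gripper_force: 50.0
t 14.025 p [497.4 288.2  95.3] yang -24.63 F [-0.6 -0.1  1.9] w 0.022 50.0
```

```bash
python3 -m inch '[{"dx":0,"dy":0,"dz":-15,"ax":0,"ay":0,"az":0},{"dx":0,"dy":0,"dz":-30,"ax":0,"ay":0,"az":0},{"dx":0,"dy":0,"dz":-30,"ax":0,"ay":0,"az":0},{"dx":0,"dy":0,"dz":-30,"ax":0,"ay":0,"az":0},{"dx":0,"dy":0,"dz":-30,"ax":0,"ay":0,"az":0},{"dx":0,"dy":0,"dz":-30,"ax":0,"ay":0,"az":0},{"dx":0,"dy":0,"dz":-25,"ax":0,"ay":0,"az":-0.169},{"dx":0,"dy":0,"dz":0,"ax":0,"ay":0,"az":-0.168},{"dx":0,"dy":0,"dz":0,"ax":0,"ay":0,"az":-0.168},{"dx":0,"dy":0,"dz":0,"ax":0,"ay":0,"az":0}]'
python3 plan.py 635.7,89.9,282,4.3
```

```text
t: 15.28
eef_pos: [0.4972, 0.2876, 0.2854]
tool_rot: [-2.139, -2.3, 0.0]
contact_force: [0.0, 0.2, -1.4]
grip_width: 0.0216
gripper_force: 50.0
t 15.275 p [497.2 287.6 285.4] yang 4.16 F [ 0.   0.2 -1.4] w 0.0216 50.0
[635.7, 89.9, 282.0, 4.3] shift [-207.2  123.8    3.4] len 241.4 turn [-0.0002 -0.0001 -0.0024]
```

```bash
python3 -m inch '[{"dx":-20,"dy":12,"dz":0,"ax":0,"ay":0,"az":0},{"dx":-29,"dy":17.3,"dz":0,"ax":0,"ay":0,"az":0},{"dx":-29,"dy":17.3,"dz":0,"ax":0,"ay":0,"az":0},{"dx":-29,"dy":17.3,"dz":0,"ax":0,"ay":0,"az":0},{"dx":-29,"dy":17.3,"dz":0,"ax":0,"ay":0,"az":0},{"dx":-29,"dy":17.3,"dz":0,"ax":0,"ay":0,"az":0},{"dx":-24,"dy":14.3,"dz":0,"ax":0,"ay":0,"az":0},{"dx":-18.2,"dy":11,"dz":3,"ax":0,"ay":0,"az":-0.002},{"dx":0,"dy":0,"dz":0,"ax":0,"ay":0,"az":0},{"dx":0,"dy":0,"dz":0,"ax":0,"ay":0,"az":0}]'
python3 plan.py 635.7,89.9,282,4.3
python3 - <<'E'
from h import *
s=cams.capture('side')
cv2.imwrite('pics/g5.png',cv2.resize(s[100:250,220:370],None,fx=4,fy=4,interpolation=cv2.INTER_CUBIC))
from scipy.spatial.transform import Rotation as Ro
e=env.sense();p=np.array(e["eef_pos"]);R=Ro.from_rotvec(e["tool_rot"])
# pusher corners: tool x = slicer y (22), tool y = slicer x (14); foot 95.3 below
L=[(sx*.022,sy*.014,z) for z in(.0053,.0953) for sx,sy in((-1,-1),(1,-1),(1,1),(-1,1))]
print(np.round((proj("side",p+R.apply(L))-[220,100]+.5)*4-.5).tolist())
E
```

```text
t: 16.52
eef_pos: [0.6358, 0.0924, 0.2818]
tool_rot: [-2.132, -2.305, -0.0]
contact_force: [-0.9, 0.6, -2.5]
grip_width: 0.0215
gripper_force: 50.0
t 16.525 p [635.8  92.4 281.8] yang 4.48 F [-0.9  0.6 -2.5] w 0.0215 50.0
[635.7, 89.9, 282.0, 4.3] shift [-2.5 -0.3 -0.2] len 2.5 turn [-0.0011 -0.0015  0.0032]
[[276.0, 248.0], [234.0, 220.0], [274.0, 211.0], [317.0, 239.0], [267.0, 385.0], [228.0, 353.0], [265.0, 343.0], [306.0, 374.0]]
```

View pics/g5.png

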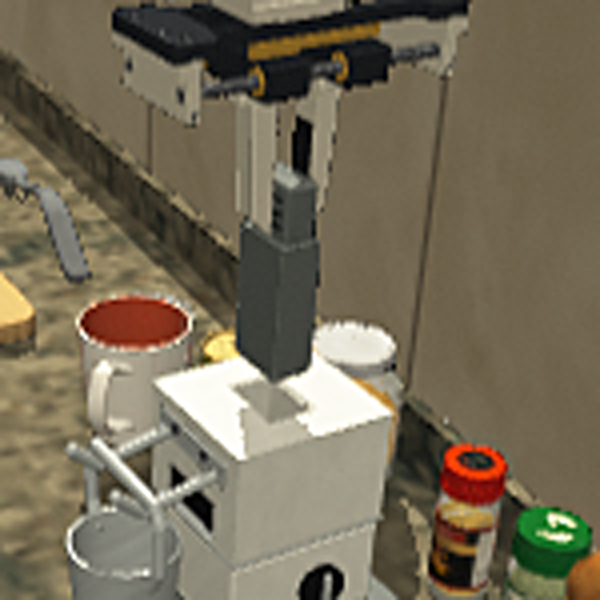

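The pusher is held above the slot. Its front edge bottom is at crop (273,383) against a prediction of (267,385), so I'll measure the offset from pusher to slot within this view.

Run:
```python
from h import *
from scipy.spatial.transform import Rotation as Ro
s0=cv2.imread("pics/side0.png");s=cams.capture('side')
k=6
# slot in the unshadowed picture
G=cv2.resize(s0[170:230,250:330].min(2),None,fx=k,fy=k,interpolation=cv2.INTER_CUBIC)
for th in(205,220,232):
    m=np.uint8(G>th)*255;c=big(m,0,0,*m.shape[::-1]);f=np.zeros_like(m);cv2.drawContours(f,[c],-1,255,-1)
    h=cv2.bitwise_and(f,~m);c2=big(h,k*25,k*10,k*62,k*45).reshape(-1,2)
    print("slot",rect("side",(c2+.5)/k-.5+[250,170],.165),"face",rect("side",(c.reshape(-1,2)+.5)/k-.5+[250,170],.165))
e=env.sense();p=np.array(e["eef_pos"]);R=Ro.from_rotvec(e["tool_rot"]);print(p.round(4))
g=s.max(2).astype(float)
for z in(.03,.05,.07):
    q=proj("side",p+R.apply([(-.022,-.014,z),(.022,-.014,z),(-.022,.014,z)]))
    r=int(round(q[0,1]));print("pred front,left,right cols",q.round(1).tolist(),"row",r);print(g[r,272:304].astype(int))
```

```text
slot (array([637.8,  87.5]), array([35.6, 50.9]), 3.3) face (array([638.1,  88.7]), array([111. , 101.7]), 3.8)
slot (array([638. ,  87.5]), array([36.8, 53.8]), 3.4) face (array([638. ,  88.7]), array([109.8, 100.7]), 4.0)
slot (array([638.1,  87.5]), array([38.4, 56.7]), 3.3) face (array([637.9,  88.6]), array([109.1, 100. ]), 4.1)
[0.6358 0.0927 0.282 ]
pred front,left,right cols [[288.1, 171.5], [277.8, 164.0], [298.1, 168.9]] row 171
[ 65  58  47  57  73  71  59  62  64  63  62  63  63  63  62  64  61  68
  68  70  69  70  70  68  68  68  67 126 118 116 114 114]
pred front,left,right cols [[287.6, 179.2], [277.4, 171.5], [297.5, 176.5]] row 179
[124  89  79  96 107 110 112  60  63  62  61  64  64  64  63  63  61  77
  68  69  70  69  71  69  69  66  85 166 100  97 114 109]
pred front,left,right cols [[287.1, 186.7], [277.0, 178.8], [296.9, 184.0]] row 187
[255 251 250 242 251 255 239  79  50  56  61  62  62  64  62  60  70  68
  69  70  70  69  69  69  62  55 255 233 233 233 233 234]
```

The side-view bias is the same for pusher and slicer (about +1.1 px), so the relative positions hold. I'll aim the TCP at (636.3, 90.3) and descend in stages, watching the force.

```bash
python3 plan.py 636.3,90.3,268,4.3; python3 -m inch '[{"dx":-2.4,"dy":0.3,"dz":4,"ax":0,"ay":0,"az":0.003},{"dx":0,"dy":0,"dz":10,"ax":0,"ay":0,"az":0},{"dx":0,"dy":0,"dz":0,"ax":0,"ay":0,"az":0},{"dx":0,"dy":0,"dz":0,"ax":0,"ay":0,"az":0}]'; python3 plan.py 636.3,90.3,255,4.3
```

```text
t 16.625 p [635.8  92.7 282. ] yang 4.55 F [ 0.7  0.2 -0.7] w 0.0221 50.0
[636.3, 90.3, 268.0, 4.3] shift [-2.5  0.3 14. ] len 14.3 turn [-0.0005 -0.0014  0.0043]
t: 17.12
eef_pos: [0.6368, 0.0884, 0.2679]
tool_rot: [-2.137, -2.302, 0.0]
contact_force: [-0.1, -0.4, -0.7]
grip_width: 0.0215
gripper_force: 50.0
t 17.125 p [636.8  88.4 267.9] yang 4.25 F [-0.1 -0.4 -0.7] w 0.0215 50.0
[636.3, 90.3, 255.0, 4.3] shift [ 1.9 -0.4 12.9] len 13.0 turn [-0.0004  0.0001 -0.0009]
```

```bash
python3 -m inch '[{"dx":1,"dy":0,"dz":2,"ax":0,"ay":0,"az":0},{"dx":0,"dy":0,"dz":0,"ax":0,"ay":0,"az":0}]' | sed -n 2p;python3 -m inch '[{"dx":0,"dy":0,"dz":2,"ax":0,"ay":0,"az":0},{"dx":0,"dy":0,"dz":0,"ax":0,"ay":0,"az":0}]'; python3 plan.py 636.3,90.3,255,4.3
```

```text
eef_pos: [0.6367, 0.0896, 0.266]
t: 17.62
eef_pos: [0.6367, 0.0893, 0.2638]
tool_rot: [-2.138, -2.302, 0.001]
contact_force: [-0.8, -0.1, -1.4]
grip_width: 0.0223
gripper_force: 50.0
t 17.625 p [636.7  89.3 263.8] yang 4.24 F [-0.8 -0.1 -1.4] w 0.0223 50.0
[636.3, 90.3, 255.0, 4.3] shift [ 1.  -0.3  8.8] len 8.9 turn [-0.0005  0.0001 -0.0011]
```

```bash
python3 -m inch '[{"dx":0.7,"dy":-0.2,"dz":3,"ax":0,"ay":0,"az":0},{"dx":0,"dy":0,"dz":3,"ax":0,"ay":0,"az":0},{"dx":0,"dy":0,"dz":0,"ax":0,"ay":0,"az":0}]';python3 -m inch '[{"dx":0,"dy":0,"dz":3,"ax":0,"ay":0,"az":0},{"dx":0,"dy":0,"dz":0,"ax":0,"ay":0,"az":0}]'; python3 plan.py 636.3,90.3,250,4.3
```

```text
t: 18.0
eef_pos: [0.6363, 0.0901, 0.2576]
tool_rot: [-2.137, -2.302, 0.001]
contact_force: [0.4, 0.8, -2.7]
grip_width: 0.0214
gripper_force: 50.0
t: 18.25
eef_pos: [0.6364, 0.09, 0.2547]
tool_rot: [-2.138, -2.302, 0.001]
contact_force: [-0.7, 0.1, -1.8]
grip_width: 0.022
gripper_force: 50.0
t 18.25 p [636.4  90.  254.7] yang 4.24 F [-0.7  0.1 -1.8] w 0.022 50.0
[636.3, 90.3, 250.0, 4.3] shift [ 0.3 -0.   4.7] len 4.8 turn [-0.0006  0.0001 -0.0011]
```

The foot is about 6 mm into the mouth with no contact. I'll continue down.

```bash
for i in 1; do python3 -m inch '[{"dx":0,"dy":0,"dz":4,"ax":0,"ay":0,"az":0},{"dx":0,"dy":0,"dz":0,"ax":0,"ay":0,"az":0}]'; done; python3 -m inch '[{"dx":0,"dy":0,"dz":4,"ax":0,"ay":0,"az":0},{"dx":0,"dy":0,"dz":4,"ax":0,"ay":0,"az":0},{"dx":0,"dy":0,"dz":0,"ax":0,"ay":0,"az":0}]'; python3 plan.py
```

```text
t: 18.5
eef_pos: [0.6362, 0.0901, 0.2506]
tool_rot: [-2.137, -2.302, 0.001]
contact_force: [-0.6, 0.8, -2.3]
grip_width: 0.0219
gripper_force: 50.0
t: 18.88
eef_pos: [0.6362, 0.09, 0.2425]
tool_rot: [-2.137, -2.302, 0.001]
contact_force: [-0.6, 0.5, -1.0]
grip_width: 0.0219
gripper_force: 50.0
t 18.875 p [636.2  90.  242.5] yang 4.24 F [-0.6  0.5 -1. ] w 0.0219 50.0
```

```bash
python3 -m inch '[{"dx":0,"dy":0,"dz":6,"ax":0,"ay":0,"az":0},{"dx":0,"dy":0,"dz":6,"ax":0,"ay":0,"az":0},{"dx":0,"dy":0,"dz":6,"ax":0,"ay":0,"az":0},{"dx":0,"dy":0,"dz":0,"ax":0,"ay":0,"az":0}]'; python3 -m inch '[{"dx":0,"dy":0,"dz":6,"ax":0,"ay":0,"az":0},{"dx":0,"dy":0,"dz":6,"ax":0,"ay":0,"az":0},{"dx":0,"dy":0,"dz":6,"ax":0,"ay":0,"az":0},{"dx":0,"dy":0,"dz":0,"ax":0,"ay":0,"az":0}]' - 60
```

```text
t: 19.38
eef_pos: [0.6361, 0.0901, 0.2242]
tool_rot: [-2.137, -2.301, 0.002]
contact_force: [-0.1, -0.0, -0.7]
grip_width: 0.0218
gripper_force: 50.0
t: 19.88
eef_pos: [0.6361, 0.0901, 0.2062]
tool_rot: [-2.137, -2.301, 0.002]
contact_force: [-0.1, 0.4, -2.2]
grip_width: 0.0214
gripper_force: 60.0
```

```bash
python3 -m inch '[{"dx":0,"dy":0,"dz":4,"ax":0,"ay":0,"az":0},{"dx":0,"dy":0,"dz":4,"ax":0,"ay":0,"az":0},{"dx":0,"dy":0,"dz":0,"ax":0,"ay":0,"az":0}]'; python3 -m inch '[{"dx":0,"dy":0,"dz":4,"ax":0,"ay":0,"az":0},{"dx":0,"dy":0,"dz":4,"ax":0,"ay":0,"az":0},{"dx":0,"dy":0,"dz":0,"ax":0,"ay":0,"az":0}]'
```

```text
t: 20.25
eef_pos: [0.6368, 0.09, 0.1996]
tool_rot: [2.137, 2.302, 0.001]
contact_force: [-1.7, -0.0, 1.9]
grip_width: 0.0218
gripper_force: 60.0
t: 20.62
eef_pos: [0.6368, 0.09, 0.1915]
tool_rot: [2.137, 2.302, 0.001]
contact_force: [-2.3, 0.6, 5.5]
grip_width: 0.0214
gripper_force: 60.0
```

```bash
python3 -m inch '[{"dx":0,"dy":0,"dz":2.5,"ax":0,"ay":0,"az":0},{"dx":0,"dy":0,"dz":2.5,"ax":0,"ay":0,"az":0},{"dx":0,"dy":0,"dz":0,"ax":0,"ay":0,"az":0},{"dx":0,"dy":0,"dz":0,"ax":0,"ay":0,"az":0}]'; python3 -m inch '[{"dx":0,"dy":0,"dz":1,"ax":0,"ay":0,"az":0},{"dx":0,"dy":0,"dz":0,"ax":0,"ay":0,"az":0},{"dx":0,"dy":0,"dz":0,"ax":0,"ay":0,"az":0}]'
```

```text
t: 21.12
eef_pos: [0.6368, 0.09, 0.1871]
tool_rot: [2.137, 2.302, 0.001]
contact_force: [-1.6, 0.0, 7.9]
grip_width: 0.0219
gripper_force: 60.0
t: 21.5
eef_pos: [0.6368, 0.09, 0.1863]
tool_rot: [2.137, 2.302, 0.002]
contact_force: [-1.6, -0.1, 7.7]
grip_width: 0.0217
gripper_force: 60.0
```

```bash
python3 -m inch '[{"dx":0,"dy":0,"dz":1,"ax":0,"ay":0,"az":0},{"dx":0,"dy":0,"dz":0,"ax":0,"ay":0,"az":0},{"dx":0,"dy":0,"dz":0,"ax":0,"ay":0,"az":0},{"dx":0,"dy":0,"dz":0,"ax":0,"ay":0,"az":0}]'
python3 - <<'E'
from h import *
s=cams.capture('side')
cv2.imwrite('pics/g6.png',cv2.resize(s[100:280,200:380],None,fx=3.3,fy=3.3,interpolation=cv2.INTER_CUBIC))
E
```

```text
t: 22.0
eef_pos: [0.6368, 0.09, 0.1863]
tool_rot: [2.137, 2.302, 0.002]
contact_force: [-3.0, 0.2, 11.9]
grip_width: 0.0217
gripper_force: 60.0
```

View pics/g6.png

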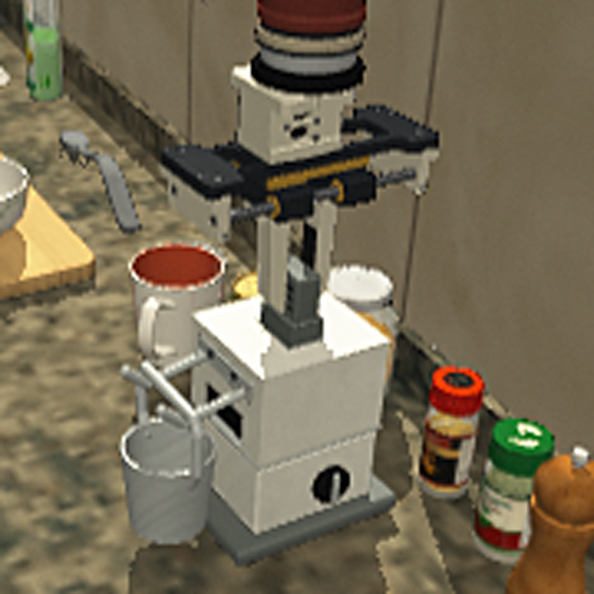

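The height stays at 186.3 mm while the force rises to 11.9 N, so the plate is at its stop. The picture shows the pail hanging on both hooks at (165,390) and the pusher in the slot, gripped, at (293,300).

```bash
python3 -c "
from bench import ticket
print(ticket.hand_in())"
```

```text
the job is handed in; nothing more can be done
None
```

The job is handed in at about 22 s: the pail hangs free on both hooks, and the gripped pusher is in the feed slot holding the spring plate down against its stop.

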